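# Feed a signal lamp along the fence into the live lamp tester

### The job

Pick up the wooden push stick by its upright handle and, touching the lamp sled only with the stick, set the sled square against the aluminium fence before its front end crosses the scribed line; then feed it along, keeping it pressed lightly and squarely on the fence all the way, until it is fully home against the black contact head with both sprung contacts pushed in. The head is live and the fence is only finger-tight and may be clamped a little askew, so keep the hand off sled and jig, follow the fence by feel and push gently. Then leave the sled home, lay the stick flat on the mat, clear of the jig, and let go of it, without disturbing the other things on the bench.

Things in the scene. Friction and masses are not known exactly. Their poses are not given: they have to be found in the camera images.
- jig: The lamp test jig's grey-painted steel bed plate, fixed on the rubber mat: 163 mm across (x from -75 to +88), 430 long (y from -215 to +215), 12 thick. Origin: under the bed, on the feed line, mid-length. +y is the feed direction, +x points to the fence. The mat's top is 3 mm above the work surface, the bed's top 15 mm.
- fence: The fence's mounting strip on the bed; origin at bed level, (30, 0, 12) mm in the jig's frame, axes as the jig's. On it the aluminium guide rail, 352 mm long, 26 high, turns about a screw at its head end (y = +150) and is clamped by hand at its lead-in end: its face (x = 0 at y = +150) may run up to 0.04 rad askew either way, not reported. It stands at most 12 N of side push from the sled.
- contact_head: The contact head: a black bakelite block 92 x 50 x 40 mm high with two brass terminal posts on top, fixed at the end of the fence. Origin: at bed level in the middle of the face that looks to -y, the hard stop for the sled, 160 mm to +y of the jig's origin. Axes as the jig's. It stands at most 15 N of push from the sled.
- pin0 (a joint): Sprung brass contact of the head on the side away from the fence (18 mm to -x of the feed line, 12 mm above the bed), 8 mm across, sticking out 8 mm towards the sled. Value: metres pushed in; 0 = free, 0.008 = flush with the head's face. With the sled home both are in by more than 5 mm. It takes about 0.05 N to start, 0.25 N when flush.
- pin1 (a joint): The same contact on the fence side (18 mm to +x of the feed line).
- sled: The lamp sled: a brown phenolic block 60 (x) by 90 (y) by 24 mm high, about 0.42 kg, loose on the bed 5 to 50 mm off the fence and a little askew, with a black bakelite bayonet socket and amber bulb on top (88 mm high in all). Origin: centre of its underside; +y is its front end with two brass contact plates, +x its fence side. It slides with 1 to 2 N of friction and stays where it is left.
- push_stick: The push stick, beech, 0.12 kg, lying flat on the mat. Origin: under the middle of the handle; y runs along the stick to the toe. Shaft 26 mm wide (x), 16 thick, from y = -80 to a square end at +85. A lip (x from -13 to -5, 16 thick) goes on from there to a round nib, radius 5, centred at (-8, 117), making a notch. In use its y lies along the jig's y, the underside just above the bed.
- stick_notch (a point): Inner corner of the toe notch, (-3, 85, 8) mm from the stick's origin. It takes the sled's rear corner on the side away from the fence: the square end pushes on the sled's rear face, the nib (its innermost point at x = -3, y = 117) presses the sled's side to the fence, 14 mm behind the sled's middle.
- top_cover: Bystander: cream validator top cover, 100 x 150 x 34 mm, lying on the mat on the robot's side. Origin: centre of its underside.
- screw_set: Bystander: grey holder 45 x 100 x 14 mm with four brass thumb screws standing in it (30 mm high in all), on the mat on the robot's side. Origin: centre of its underside.
- probe: Bystander: chrome test probe with two black collars, 145 mm long, lying on the mat beyond the jig. Origin: on the mat below its middle.
- start_line (a point): A white line scribed across the bed, 25 mm to -y of the jig's origin. The sled must be square on the fence before its front end crosses this line, and from there on must never swing more than 4 degrees askew to the jig.
- stick_handle (a point): Middle of the stick's upright handle, 52 mm above its underside: grip here, across 14 mm (x). The handle is 50 mm long (y) and reaches from 16 to 87 mm above the underside.
- front_shoe: Brass rubbing shoe on the sled's fence side near its front end, 16 x 16 mm, standing 3 mm proud. Origin: middle of its rubbing face, (33, 36, 12) mm from the sled's origin. The sled is square on the fence, and kept pressed to it, when both shoes bear on the guide rail (0.3 N each or more).
- rear_shoe: The same at the rear end: origin (33, -36, 12) mm from the sled's origin.
There are look-alikes about, which are no part of the job. What is shaped like the push_stick but green is not meant. Several things have the shape of the sled; the one meant has the colours described above.

How it is judged:
By the outcome, as a careful person would: the job done as asked, in the order asked, and still so for the second after the job is handed in, with the robot touching nothing.
It also fails if it takes over 72 s, if anything falls off the work surface, if the arm or the gripper's body presses on something with over 40 N, if the wrist force passes 120 N, or if a joint passes its speed limit or range.

### The arm

A 7-joint arm with a two-finger parallel gripper is mounted at the origin on the work surface. World frame = base frame: x ahead of the robot, y to its left, z up, the work surface at z = 0. Lengths are in m, angles in rad, forces in N, time in s.
With the tool pointing down it reaches from about 0.4 to 0.875 m from the base axis. Payload 19.3 kg.
Tool frame: the origin (TCP) lies at the very end of the fingers, on their centre line; the grasp point (between the pads) lies 19 mm behind it; z points along the fingers, y is the line along which they close (so a half turn about z gives the same grasp; the last joint's range is limited). The gripper opens to 85 mm and grips with 20 to 120 N. Pads are 22 mm wide; open, the fingers measure 114 mm over their backs; the gripper's body (76 mm by 85 mm) begins 54 mm behind the grasp point. The pads swing forward as they close: fully open they stand 13 mm farther back than shut.
Start: joints at [1.068, 0.521, -0.036, 1.599, 0.021, 1.021, -0.113], TCP at [0.262, -0.567, 0.196] pointing down, gripper open.
Joint ranges: [-2.91, 2.91], [-0.3, 2.13], [-1.5, 1.42], [0.17, 2.43], [-1.26, 4.41], [0.16, 1.93], [-2.52, 2.52]. Speed limits (rad/s): [1.89, 1.89, 2.39, 2.39, 3.01, 3.01, 3.01].

### API

Orientations are given as [roll, pitch, yaw] about the fixed x, y, z axes, in that order (R = Rz(yaw) Ry(pitch) Rx(roll)).
In Python, from workcell import bot gives the robot as it stands.
- The arm moves only by the tool jog_arm, never from a script. Its argument "motion" is a list of rows, each a list of 5 numbers: the shift along the tool's x, y, z scaled (see below), then the turn about the tool's z scaled (see below), then the opening, from 0 (shut) to 1 (fully open). A call has 1 to 12 rows; each row shifts and turns the commanded pose from where the row before left it, along the tool's axes as they then stand; what a row does not reach is not made up. The controller multiplies each number of a shift by 30 mm and each number of a turn by 0.08 rad. A row lasts 1/10 s, in which the tool goes at most 50 mm and 8.59 degrees, less where a joint would pass 70% of its speed; a pose out of reach is approached as far as the arm can. A call with a number of a shift or a turn outside -1 to 1 is refused whole. A call with a gripper value outside its range is refused whole. The fingers move at their own pace and stop on an object; "newtons" is the grip in N (left out, the last holds). Time passes only in rows, so rows that do not move let the fingers close. It gives the time, the measured TCP pose, the force, the opening and the grip force at its end, in the units of the state.
- bot.observe(): the state, without advancing time (a new reading comes with each control period).
- bot.grab_frame(name): name is "scene" or "top"; returns a dict with "pixels" (480x640x3 uint8, red, green, blue), "fovy" (degrees; the focal length in pixels is half the picture's height over the tangent of half this angle, whatever the lens; pixels are square), "cx", "cy" (the principal point, pixels), "rvec" (rotation vector, rad) and "tvec" (3), from world to camera coordinates, as OpenCV has them. Camera axes: x right, y down, z forward; pixel columns grow to the right and rows downward; lengths in m; the calibration is good to about 2 mm. A picture is of the moment at which its call begins. There is no depth.
- bot.job_done(): hands the job in; it is judged then, once.
The state is a dict: "clock": time; "qpos": joint angles; "qd": joint speeds; "joint_efforts": joint torques, N m; "position": TCP position; "tool_rot": TCP orientation; "force": force on the tool from outside, world axes, zero at the start; "moment": the same for the moment, N m; "grip_width": finger opening in m; "finger_force": force on a finger pad.
Only numpy, scipy, OpenCV 4.12 (cv2) and the standard library are available. Lean on these libraries where they do the work, as an engineer would, in place of code of your own. Each camera call takes 0.05 s, during which the arm holds its last target. There are 200 camera calls.

## Working session

There is one attempt and no reset: what is moved stays moved. The work goes in short steps, Python scripts to look and compute and a tool call to move; the robot and the scene stay as the last step left them, time stands still between calls to the robot, and variables do not carry over. Pictures are saved under pics/ and viewed, at most 10 in all, crops included, and the job is handed in when it is done.

Besides the shell and the picture viewer there is one more tool, called after ">>>" as name(argument=value, ...), one argument or row to a line, values as JSON. jog_arm: Moves the arm, as the interface text tells. Shifts and turns lie within -1 to 1; 1 stands for 30 mm of shift or 0.08 rad of turn. Its arguments: {"type":"object","properties":{"motion":{"type":"array","items":{"type":"array","items":{"type":"number"}}},"newtons":{"type":"number"}},"required":["motion"]}

```bash
mkdir -p pics; ls; python3 - <<'E'
from workcell import bot
import cv2,numpy as np
print(bot.observe())
for n in("scene","top"):
    f=bot.grab_frame(n);np.savez("pics/"+n+"0.npz",**f)
    cv2.imwrite("pics/%s0.png"%n,f["pixels"][:,:,::-1])
    R=cv2.Rodrigues(np.array(f["rvec"]))[0];print(n,f["fovy"],f["cx"],f["cy"],R.round(3).tolist(),(-R.T@np.array(f["tvec"]).ravel()).round(3))
E
```

```text
pics
{'clock': 0.0, 'qpos': array([ 1.06781772,  0.52204781, -0.03635069,  1.59999031,  0.0212192 ,
        1.02110062, -0.11278278]), 'qd': array([-5.86440858e-05, -9.21488410e-04, -2.23822022e-03, -3.78613769e-04,
        1.30205131e-03, -2.80388408e-04, -2.57131059e-04]), 'joint_efforts': array([-4.36147557e-04, -9.27111769e+01,  1.97946690e+00, -3.69927013e+01,
        1.77084259e-02,  8.13615101e-03, -8.25269376e-05]), 'position': array([ 0.26193607, -0.56705058,  0.19581078]), 'tool_rot': array([-3.14043553e+00,  8.73000101e-05,  4.32815811e-01]), 'force': array([-0.13965259,  0.02881844, -0.58021388]), 'moment': array([-0.02591288,  0.03079882,  0.03207063]), 'finger_force': 0.0, 'grip_width': 0.08550396615070578}
scene 43.94649556102898 320.3193384538611 246.07494920262218 [[-0.667, 0.745, 0.007], [0.391, 0.358, -0.848], [-0.634, -0.563, -0.53]] [1.289 0.592 0.673]
top 54.854284106581126 315.06799186777977 238.7275809875577 [[-0.003, -1.0, 0.013], [-0.983, 0.001, -0.181], [0.181, -0.013, -0.983]] [ 0.331 -0.061  1.191]
```

View pics/top0.png

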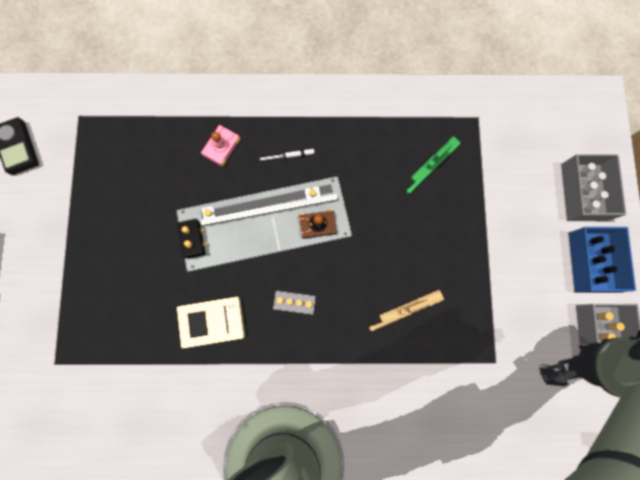

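View pics/scene0.png

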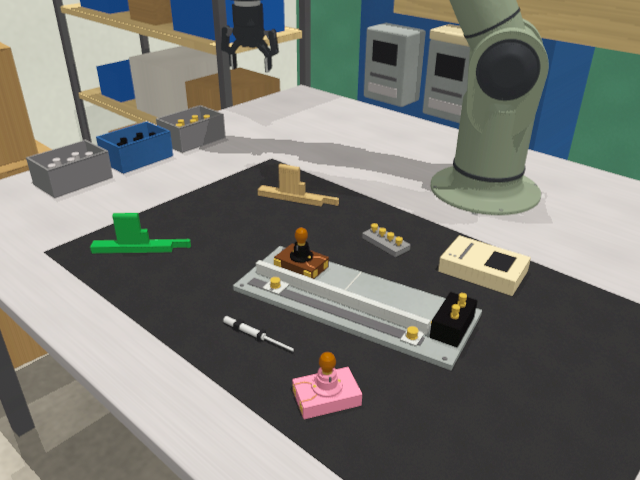

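Top view: the jig lies across the middle, with corners near (177,210), (338,178), (351,236) and (189,270). The sled is at about (318,224), the line at about (277,233), and the head at (190,240). The beech stick's handle is at about (410,308) and its nib at (373,328). Image left is world +y and image up is +x, so the jig axes are close to world axes.

```bash
cat > h.py <<'E'
import cv2,numpy as np
from workcell import bot
def load(p): return dict(np.load(p))
def grab(n,save=None):
    f=bot.grab_frame(n)
    if save: np.savez("pics/"+save+".npz",**f)
    return f
def cam(f):
    R=cv2.Rodrigues(np.array(f["rvec"],float))[0];t=np.array(f["tvec"],float).ravel();F=240/np.tan(np.radians(float(f["fovy"]))/2)
    return R,t,F,float(f["cx"]),float(f["cy"])
def ray(f,px,z):
    R,t,F,cx,cy=cam(f);px=np.atleast_2d(np.array(px,float))
    d=np.c_[(px-[cx,cy])/F,np.ones(len(px))]@R; c=-R.T@t
    return (c+d*((z-c[2])/d[:,2])[:,None])[:,:2]
def proj(f,P):
    R,t,F,cx,cy=cam(f);q=np.atleast_2d(P)@R.T+t
    return q[:,:2]/q[:,2:]*F+[cx,cy]
def blobs(f,lo,hi,roi,minA=20,close=0):
    h=cv2.cvtColor(f["pixels"],cv2.COLOR_RGB2HSV);m=cv2.inRange(h,lo,hi)
    k=np.zeros_like(m);x0,y0,x1,y1=roi;k[y0:y1,x0:x1]=255;m&=k
    if close:m=cv2.morphologyEx(m,cv2.MORPH_CLOSE,np.ones((close,close)))
    c,_=cv2.findContours(m,cv2.RETR_EXTERNAL,cv2.CHAIN_APPROX_NONE)
    return m,sorted([a for a in c if cv2.contourArea(a)>=minA],key=cv2.contourArea)[::-1]
def rect(P):
    (c,s,a)=cv2.minAreaRect((P*1000).astype(np.float32));return np.round(c,1),np.round(s,1),round(a,2)
E
python3 - <<'E'
from h import *
f=load("pics/top0.npz")
m,c=blobs(f,(0,0,60),(180,255,255),(165,165,365,280),500)
b=c[0].reshape(-1,2);print("bed",rect(ray(f,b,.015)))
print(cv2.boxPoints(cv2.minAreaRect(ray(f,b,.015).astype(np.float32))).round(4).tolist())
m,c=blobs(f,(8,60,70),(28,255,255),(360,280,455,340),50)
for a in c[:2]: print("stick",cv2.contourArea(a),rect(ray(f,a.reshape(-1,2),.019)),a[:,0].min(0),a[:,0].max(0))
h=cv2.cvtColor(f["pixels"],cv2.COLOR_RGB2HSV)
print("sled hsv",h[232,305],h[214,305],h[216,312],"bed",h[240,290])
crop=cv2.hconcat([cv2.resize(f["pixels"][195:255,170:360],None,fx=4,fy=4,interpolation=2)]) 
crop2=cv2.resize(f["pixels"][280:340,360:455],None,fx=5,fy=5,interpolation=2)
im=np.zeros((560,800,3),np.uint8);im[:240,:760]=crop;im[250:550,:475]=crop2
g=load("pics/scene0.npz")["pixels"]; s=cv2.resize(g[155:215,250:345],None,fx=3.2,fy=3.2,interpolation=2);im[250:250+s.shape[0],490:490+s.shape[1]]=s
cv2.imwrite("pics/c1.png",im[:,:,::-1])
E
```

```text
bed (array([590.9,  57.5]), array([172.6, 439.1]), 12.34)
[[0.45969998836517334, 0.25360000133514404], [0.5534999966621399, -0.1754000037908554], [0.722100019454956, -0.13850000500679016], [0.6283000111579895, 0.2903999984264374]]
stick 929.5 (array([ 365.2, -302. ]), array([ 33.8, 210.6]), 22.51) [368 289] [444 331]
sled hsv [ 10 139 150] [ 13 101 146] [ 10 144  87] bed [ 53   5 205]
```

View pics/c1.png

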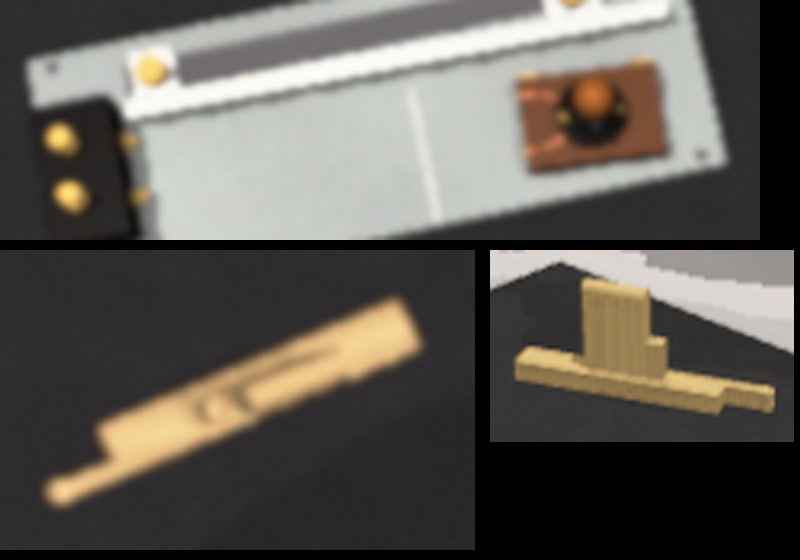

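```bash
python3 - <<'E'
from h import *
f=load("pics/top0.npz")
th=np.radians(12.34);O=np.array([.5845,.0561]);X=np.array([np.cos(th),np.sin(th)]);Y=np.array([-X[1],X[0]])
J=lambda w:np.c_[(w-O)@X,(w-O)@Y]*1000
# sled: brown saturated
m,c=blobs(f,(4,75,40),(20,255,255),(290,205,345,242),100,5)
b=ray(f,c[0].reshape(-1,2),.039);r=rect(J(b)/1000);print("sled top in jig (mm)",r,J(b).min(0).round(1),J(b).max(0).round(1))
g=f["pixels"].astype(float);V=g.max(2)
# edges: rail's sled-side face and bed edges, by column scan, sub-pixel max gradient
def edge(cols,y0f,half,sign):
    P=[]
    for u in cols:
        y=int(y0f(u));s=cv2.GaussianBlur(V[y-half-2:y+half+3,u].reshape(-1,1),(1,5),0).ravel();d=sign*np.diff(s);k=np.clip(d.argmax(),1,len(d)-2)
        den=d[k-1]-2*d[k]+d[k+1];P.append([u,y-half-2+k+.5+(.5*(d[k-1]-d[k+1])/den if den else 0)])
    return np.array(P)
def line(P,z,n):
    w=J(ray(f,P,z));a=np.polyfit(w[:,1],w[:,0],1);r=w[:,0]-np.polyval(a,w[:,1]);k=abs(r)<2.5;a=np.polyfit(w[k,1],w[k,0],1)
    print(n,"slope",a[0].round(4),"x at y=150,-25,-200",np.polyval(a,[150,-25,-200]).round(1),"rms",r[k].std().round(2),k.sum())
L=lambda p,q:(lambda u:p[1]+(u-p[0])*(q[1]-p[1])/(q[0]-p[0]))
line(edge(range(206,330),L((202.5,225),(337,199.5)),4,-1),.041,"rail face")
line(edge(range(205,345),L((189,270),(351,236)),5,-1),.015,"bed left edge (-75)")
line(edge(range(183,334),L((177,210),(338,178)),5,1),.015,"bed right edge (88)")
for n,p,z in(("screw",(295,302),.017),("cover",(210,322),.037),("probe",(287,155),.01),("line",(277,233),.015)):print(n,ray(f,p,z).round(3),J(ray(f,p,z)).round(0))
E
```

```text
sled top in jig (mm) (array([ -30.3, -134.6]), array([89. , 63.3]), 85.24) [ -64.2 -180.3] [  4.2 -88.6]
rail face slope 0.0208 x at y=150,-25,-200 [29.6 25.9 22.3] rms 0.24 124
bed left edge (-75) slope 0.0004 x at y=150,-25,-200 [-75.9 -76.  -76.1] rms 0.22 140
bed right edge (88) slope -0.0005 x at y=150,-25,-200 [89.1 89.2 89.3] rms 0.29 151
screw [[ 0.386 -0.025]] [[-212.  -37.]]
cover [[0.337 0.182]] [[-215.  176.]]
probe [[ 0.778 -0.002]] [[176. -98.]]
line [[0.563 0.022]] [[-28. -28.]]
```

```bash
cat >> h.py <<'E'
th=np.radians(12.34);O=np.array([.5845,.0561]);X=np.array([np.cos(th),np.sin(th)]);Y=np.array([-X[1],X[0]])
J=lambda w:np.c_[(np.atleast_2d(w)-O)@X,(np.atleast_2d(w)-O)@Y]*1000
W=lambda x,y:O+x/1000*X+y/1000*Y
def state():
    s=bot.observe();p=s["position"];yaw=s["tool_rot"][2];return s,p,yaw
def plan(t,yawt,n,p=None,yaw=None):
    if p is None: _,p,yaw=state()
    d=(np.array(t)-p)/n;k=(yawt-yaw)/n
    for i in range(n):
        a=yaw+k*i;c,s=np.cos(a),np.sin(a)
        print(np.round([(c*d[0]+s*d[1])/.03,(s*d[0]-c*d[1])/.03,-d[2]/.03,-k/.08],2).tolist())
E
python3 - <<'E'
from h import *
plan((.373,-.321,.14),1.963,20)
E
```

```text
[0.34, -0.29, 0.09, -0.96]
[0.36, -0.27, 0.09, -0.96]
[0.38, -0.24, 0.09, -0.96]
[0.4, -0.21, 0.09, -0.96]
[0.41, -0.18, 0.09, -0.96]
[0.43, -0.15, 0.09, -0.96]
[0.44, -0.11, 0.09, -0.96]
[0.44, -0.08, 0.09, -0.96]
[0.45, -0.05, 0.09, -0.96]
[0.45, -0.01, 0.09, -0.96]
[0.45, 0.02, 0.09, -0.96]
[0.45, 0.06, 0.09, -0.96]
[0.44, 0.09, 0.09, -0.96]
[0.43, 0.12, 0.09, -0.96]
[0.42, 0.16, 0.09, -0.96]
[0.41, 0.19, 0.09, -0.96]
[0.39, 0.22, 0.09, -0.96]
[0.37, 0.25, 0.09, -0.96]
[0.35, 0.28, 0.09, -0.96]
[0.33, 0.3, 0.09, -0.96]
```

>>> jog_arm(
  motion=[
    [0.34,-0.29,0.09,-0.96,1],
    [0.36,-0.27,0.09,-0.96,1],
    [0.38,-0.24,0.09,-0.96,1],
    [0.4,-0.21,0.09,-0.96,1],
    [0.41,-0.18,0.09,-0.96,1],
    [0.43,-0.15,0.09,-0.96,1],
    [0.44,-0.11,0.09,-0.96,1],
    [0.44,-0.08,0.09,-0.96,1],
    [0.45,-0.05,0.09,-0.96,1],
    [0.45,-0.01,0.09,-0.96,1],
  ],
)

```text
clock: 1.1
position: [0.3175, -0.4434, 0.1691]
tool_rot: [-3.141, -0.0, 1.204]
force: [0.3, 0.2, 0.2]
grip_width: 0.0853
finger_force: 0.0
```

>>> jog_arm(
  motion=[
    [0.45,0.02,0.09,-0.96,1],
    [0.45,0.06,0.09,-0.96,1],
    [0.44,0.09,0.09,-0.96,1],
    [0.43,0.12,0.09,-0.96,1],
    [0.42,0.16,0.09,-0.96,1],
    [0.41,0.19,0.09,-0.96,1],
    [0.39,0.22,0.09,-0.96,1],
    [0.37,0.25,0.09,-0.96,1],
    [0.35,0.28,0.09,-0.96,1],
    [0.33,0.3,0.09,-0.96,1],
    [0,0,0,0,1],
    [0,0,0,0,1],
  ],
)

```text
clock: 2.3
position: [0.3723, -0.3215, 0.1423]
tool_rot: [-3.141, -0.0, 1.967]
force: [-0.8, -0.4, 0.1]
grip_width: 0.0851
finger_force: 0.0
```

```bash
python3 - <<'E'
from h import *
s,p,y=state();print(s["clock"],p,s["tool_rot"],s["qpos"],s["force"])
f=grab("scene","s1");cv2.imwrite("pics/s1.png",f["pixels"][100:280,180:420,::-1].repeat(2,0).repeat(2,1))
q=proj(f,[[.373,-.321,.09],[.373,-.321,.055],[.373,-.321,.003],list(p)]);print(q.round(0).tolist())
f0=load("pics/scene0.npz")
# handle top: extent of beech mask in scene view
m,c=blobs(f0,(8,60,70),(28,255,255),(250,155,345,215),50);a=c[0][:,0];print(a.min(0),a.max(0))
d=np.array([-np.sin(np.radians(22.5)),np.cos(np.radians(22.5))])
for l,z in((-80,.019),(-25,.09),(25,.09),(85,.019),(122,.019)):print(l,proj(f0,np.r_[np.array([.373,-.321])+d*l/1000,z]).round(1))
E
```

```text
2.3 [ 0.37229739 -0.32146792  0.14232729] [-3.14131491e+00 -2.39047662e-04  1.96680947e+00] [ 0.95233224  0.41640416 -0.46247225  1.98031669  0.25413358  0.80107378
  0.74166595] [-0.79583195 -0.36143418  0.05918807]
[[289.0, 165.0], [290.0, 179.0], [290.0, 198.0], [289.0, 144.0]]
[257 163] [338 206]
-80 [[259.9 187.2]]
-25 [[279.7 163.8]]
25 [[299.4 166.9]]
85 [[323.2 197.9]]
122 [[338.  200.3]]
```

View pics/s1.png

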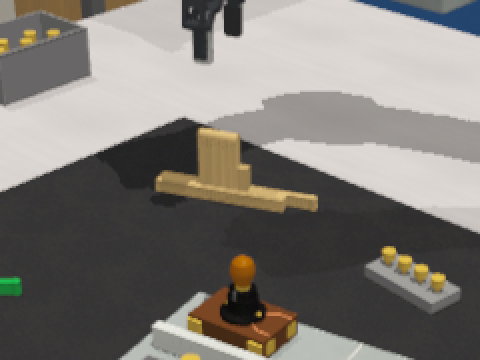

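The picture shows the handle top spanning (279,165) to (300,168), within 1–2 px of the projection of my estimate. The open fingers stand over it. Now I'll descend and grip.

>>> jog_arm(
  motion=[
    [0,0,0.6,0,1],
    [0,0,0.7,0,1],
    [0,0,0.7,0,1],
    [0,0,0.7,0,1],
    [0,0,0.55,0,1],
    [0,0,0.28,0,1],
    [0,0,0,0,1],
    [0,0,0,0,0],
    [0,0,0,0,0],
    [0,0,0,0,0],
    [0,0,0,0,0],
    [0,0,0,0,0],
  ],
  newtons=70,
)

```text
clock: 3.55
position: [0.3727, -0.3213, 0.0368]
tool_rot: [3.141, 0.0, 1.969]
force: [2.8, 5.1, 26.9]
grip_width: 0.0128
finger_force: 45.6
```

>>> jog_arm(
  motion=[
    [0,0,0,0,0],
    [0,0,0,0,0],
    [0,0,0,0,0],
    [0,0,-0.2,0,0],
    [0,0,-0.5,0,0],
    [0,0,-0.5,0,0],
    [0,0,-0.5,0,0],
    [0,0,-0.2,0,0],
    [0,0,0,0,0],
  ],
)

```text
clock: 4.45
position: [0.3728, -0.3216, 0.0942]
tool_rot: [3.141, 0.001, 1.969]
force: [-0.2, -0.3, -1.8]
grip_width: 0.0119
finger_force: 68.7
```

```bash
python3 - <<'E'
from h import *
s,p,y=state();print(s["clock"],p,s["tool_rot"],s["force"],s["grip_width"])
f=grab("top","t1")
m,c=blobs(f,(8,60,70),(28,255,255),(330,270,470,350),20)
b=f["pixels"][260:360,340:460].repeat(4,0).repeat(4,1);g=grab("scene","s2")["pixels"][120:240,240:360].repeat(3,0).repeat(3,1)
im=np.zeros((400,840,3),np.uint8);im[:,:480]=b;im[:360,480:]=g;cv2.imwrite("pics/c2.png",cv2.resize(im,(800,381))[:,:,::-1])
sh=.003+p[2]-.036+.016
for a in c[:3]:print(cv2.contourArea(a),rect(ray(f,a[:,0],sh)),a[:,0].min(0),a[:,0].max(0))
# target approach over the jig: yaw rail
yr=th-.0208+np.pi/2;t=W(-69,-267);print(t,yr);plan((*t,.105),yr,11)
E
```

```text
4.45 [ 0.37277655 -0.32155104  0.09418038] [3.14110759e+00 1.24185887e-03 1.96851521e+00] [-0.17239391 -0.33045327 -1.83570681] 0.011880492228706916
590.5 (array([ 350.1, -267.3]), array([ 32.9, 132.5]), 22.79) [372 300] [422 331]
[ 0.57415536 -0.21947755] 1.7653699564909968
[0.05, 0.68, -0.04, 0.23]
[0.06, 0.68, -0.04, 0.23]
[0.07, 0.68, -0.04, 0.23]
[0.08, 0.68, -0.04, 0.23]
[0.1, 0.68, -0.04, 0.23]
[0.11, 0.68, -0.04, 0.23]
[0.12, 0.67, -0.04, 0.23]
[0.13, 0.67, -0.04, 0.23]
[0.15, 0.67, -0.04, 0.23]
[0.16, 0.67, -0.04, 0.23]
[0.17, 0.66, -0.04, 0.23]
```

View pics/c2.png

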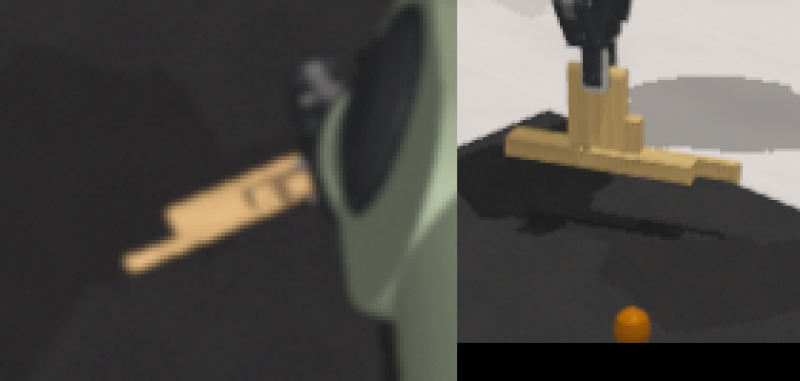

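The stick is held level: nib tip at crop (130,262), about 121 mm ahead of the TCP as expected, and its angle matches the tool's. Next I move behind and beside the sled.

>>> jog_arm(
  motion=[
    [0.05,0.68,-0.04,0.23,0],
    [0.06,0.68,-0.04,0.23,0],
    [0.07,0.68,-0.04,0.23,0],
    [0.08,0.68,-0.04,0.23,0],
    [0.1,0.68,-0.04,0.23,0],
    [0.11,0.68,-0.04,0.23,0],
    [0.12,0.67,-0.04,0.23,0],
    [0.13,0.67,-0.04,0.23,0],
    [0.15,0.67,-0.04,0.23,0],
    [0.16,0.67,-0.04,0.23,0],
    [0.17,0.66,-0.04,0.23,0],
    [0,0,0,0,0],
  ],
)

```text
clock: 5.75
position: [0.5761, -0.2173, 0.1057]
tool_rot: [3.141, -0.001, 1.769]
force: [-0.5, 0.6, -0.9]
grip_width: 0.0119
finger_force: 68.7
```

```bash
python3 - <<'E'
from h import *
s,p,y=state();print(s["clock"],p,s["tool_rot"],s["force"],s["moment"],J(p[:2]))
f=grab("top","t2");g=grab("scene","s3")
b=f["pixels"][185:285,290:430].repeat(3,0).repeat(3,1);c=g["pixels"][160:310,220:350].repeat(3,0).repeat(3,1)
im=np.zeros((450,810,3),np.uint8);im[:300,:420]=b;im[:,420:]=c;cv2.imwrite("pics/c3.png",cv2.resize(im,(800,444))[:,:,::-1])
E
```

```text
5.75 [ 0.57610414 -0.21730066  0.10571876] [ 3.14122470e+00 -1.35459217e-03  1.76859677e+00] [-0.45884985  0.55174552 -0.94932824] [ 0.01231164  0.02191994 -0.00110548] [[ -66.63101281 -265.28987967]]
```

View pics/c3.png

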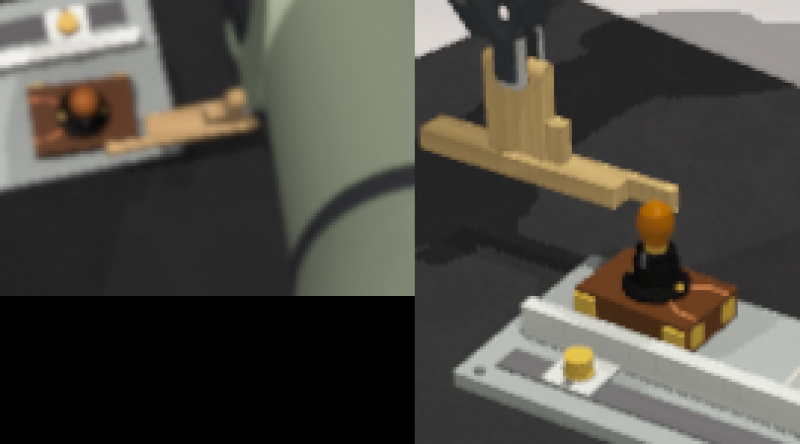

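Scene view: the stick is level, behind and to the left of the sled. The nib sits above the sled's side edge at crop (680,195). The predicted side gap is only about 4 mm, so I widen it and then lower.

>>> jog_arm(
  motion=[
    [-0.07,-0.14,0,0.04,0],
    [-0.07,-0.14,0,0,0],
    [0,0,0.4,0,0],
    [0,0,0.5,0,0],
    [0,0,0.5,0,0],
    [0,0,0.35,0,0],
    [0,0,0.1,0,0],
    [0,0,0,0,0],
    [0,0,0,0,0],
  ],
)

```text
clock: 6.75
position: [0.5672, -0.2254, 0.0515]
tool_rot: [3.141, 0.0, 1.763]
force: [0.2, -0.1, -1.1]
grip_width: 0.0116
finger_force: 68.7
```

```bash
python3 - <<'E'
from h import *
s,p,y=state();print(s["clock"],p,s["tool_rot"],s["force"],s["moment"],J(p[:2]))
f=grab("top","t3");g=grab("scene","s4")
d=Y*np.cos(-.0208)-X*np.sin(-.0208);e=np.array([d[1],-d[0]])
for l,q in(("corner",(-3,85)),("nib",(-3,117)),("tip",(-8,122)),("endr",(13,85))):
    w=p[:2]+(q[0]*e+q[1]*d)/1000;print(l,J(w).round(1),proj(f,[*w,.033]).round(1))
b=f["pixels"][195:260,290:400];b=cv2.resize(b,None,fx=5,fy=5,interpolation=2)
c=cv2.resize(g["pixels"][190:300,220:350],None,fx=2,fy=2,interpolation=2)
im=np.zeros((560,560,3),np.uint8);im[:325,:550]=b;im[330:550,:260]=c;cv2.imwrite("pics/c4.png",im[:,:,::-1])
E
```

```text
6.75 [ 0.56721345 -0.22537071  0.05151698] [3.14111287e+00 1.95770995e-04 1.76326486e+00] [ 0.23139553 -0.07976401 -1.06896009] [ 0.06428346  0.03814882 -0.01484502] [[ -77.04096741 -271.27342745]]
corner [[ -78.3 -186.2]] [[341.1 237.4]]
nib [[ -77.6 -154.2]] [[328.8 239.8]]
tip [[ -82.5 -149.1]] [[327.3 242.1]]
endr [[ -62.3 -186.6]] [[339.8 231.4]]
```

View pics/c4.png

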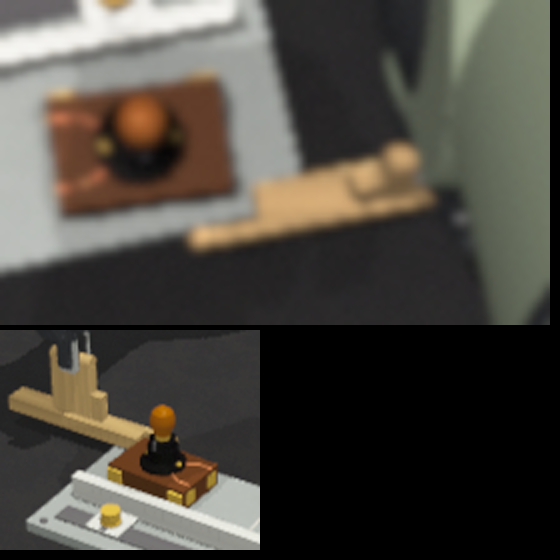

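The nib tip is at pixel (328,243) and the square-end corner at (341,238), within 1 px of prediction. The stick stands clear of the sled by about 8 mm behind and about 13 mm at the side. I'll tighten the grip, move alongside, and push the sled sideways toward the fence.

>>> jog_arm(
  motion=[
    [0.08,0,0,0,0],
    [0.08,0.13,0,0,0],
    [0,0.13,0,0,0],
    [0,0.13,0,0,0],
    [0,0.08,0,0,0],
    [0,0.08,0,0,0],
    [0,0.08,0,0,0],
    [0,0.08,0,0,0],
    [0,0.08,0,0,0],
    [0,0.08,0,0,0],
    [0,0,0,0,0],
  ],
  newtons=120,
)

```text
clock: 7.95
position: [0.5919, -0.2155, 0.0512]
tool_rot: [3.141, -0.0, 1.763]
force: [-0.5, 0.5, -1.8]
grip_width: 0.0099
finger_force: 121.2
```

```bash
cat >> h.py <<'E'
def rep():
    s,p,y=state();j=J(p[:2])[0];a=y-np.pi/2;e=np.array([np.cos(a),np.sin(a)]);d=np.array([-e[1],e[0]]);F=s["force"]
    print("t",s["clock"],"jig",j.round(1),"z",p[2].round(4),"yaw-th",round(a-th,4),"Fside",(F[:2]@e).round(2),"Ffeed",(F[:2]@d).round(2),"Fz",F[2].round(2),"M",s["moment"].round(3),"notch rear",(j+J(O+(-3*e+85*d)/1000)[0]).round(1))
E
python3 -c "from h import *;rep()"
```

```text
t 7.95 jig [ -50.8 -266.9] z 0.0512 yaw-th -0.0228 Fside -0.41 Ffeed 0.57 Fz -1.76 M [-0.101  0.133  0.049] notch rear [ -51.8 -181.9]
```

>>> jog_arm(
  motion=[
    [0,0.07,0,0,0],
    [0,0.07,0,0,0],
    [0,0.07,0,0,0],
    [0,0.05,0,0,0],
    [0,0,0,0,0],
  ],
)

```text
clock: 8.45
position: [0.5995, -0.214, 0.0512]
tool_rot: [3.141, -0.0, 1.763]
force: [0.2, -0.5, -1.8]
grip_width: 0.0103
finger_force: 121.2
```

```bash
python3 -c "from h import *;rep();f=grab('top','t4');cv2.imwrite('pics/c5.png',cv2.resize(f['pixels'][190:260,270:400],None,fx=5,fy=5,interpolation=2)[:,:,::-1])"
```

```text
t 8.45 jig [ -43.  -267.1] z 0.0512 yaw-th -0.0228 Fside 0.12 Ffeed -0.5 Fz -1.81 M [-0.04   0.091  0.067] notch rear [ -44.1 -182.1]
```

View pics/c5.png

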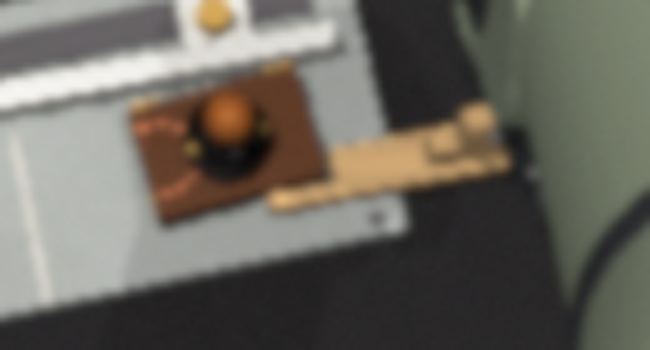

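The picture shows the nib against the sled's side at crop (280,200). The sled has turned a little so its front is about 3° away from the fence, and its rear shoe is now nearest the rail. I keep pressing in small steps.

>>> jog_arm(
  motion=[
    [0,0.05,0,0,0],
    [0,0.05,0,0,0],
    [0,0.04,0,0,0],
    [0,0,0,0,0],
  ],
)

```text
clock: 8.9
position: [0.6032, -0.2134, 0.0511]
tool_rot: [-3.141, -0.0, 1.763]
force: [-3.0, -0.6, -0.6]
grip_width: 0.0099
finger_force: 121.3
```

```bash
python3 -c "from h import *;rep()"
```

```text
t 8.9 jig [ -39.3 -267.3] z 0.0511 yaw-th -0.0229 Fside -3.1 Ffeed -0.02 Fz -0.55 M [-0.165  0.728  0.309] notch rear [ -40.4 -182.3]
```

>>> jog_arm(
  motion=[
    [0.06,0.01,0,0,0],
    [0.06,0.01,0,0,0],
    [0.06,0.01,0,0,0],
    [0.06,0.01,0,0,0],
    [0.06,0.01,0,0,0],
    [0.05,0,0,0,0],
  ],
)

```text
clock: 9.5
position: [0.6029, -0.2026, 0.0512]
tool_rot: [3.142, 0.0, 1.763]
force: [-2.0, -1.6, 0.3]
grip_width: 0.0099
finger_force: 121.2
```

```bash
python3 -c "from h import *;rep();f=grab('top','t5');cv2.imwrite('pics/c6.png',cv2.resize(f['pixels'][190:260,270:400],None,fx=5,fy=5,interpolation=2)[:,:,::-1])"
```

```text
t 9.5 jig [ -37.3 -256.6] z 0.0512 yaw-th -0.0229 Fside -2.24 Ffeed -1.24 Fz 0.25 M [-0.583  0.517  0.188] notch rear [ -38.4 -171.6]
```

View pics/c6.png

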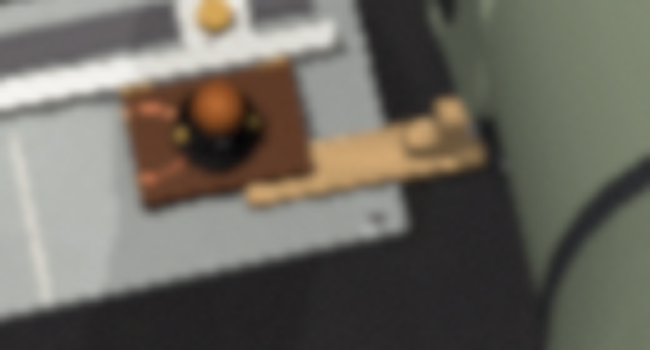

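The sled is now in the notch and nearly square: its left edge runs crop (145,205)–(312,172), with slope close to the rail's. I continue with a little more side press and watch the force and the measured angle.

>>> jog_arm(
  motion=[
    [0.05,0.02,0,0,0],
    [0.06,0.02,0,0,0],
    [0.06,0.01,0,0,0],
    [0.06,0.01,0,0,0],
    [0.06,0,0,0,0],
    [0.06,0,0,0,0],
  ],
)

```text
clock: 10.15
position: [0.6023, -0.1921, 0.0511]
tool_rot: [-3.141, -0.0, 1.763]
force: [-3.9, -3.5, -1.1]
grip_width: 0.0105
finger_force: 121.4
```

```bash
cat >> h.py <<'E'
def sled(n=None):
    f=grab("top",n);m,c=blobs(f,(4,75,40),(20,255,255),(180,190,345,255),150,3)
    # lower (far-from-fence) and upper long edges of the brown block, column scan
    V=f["pixels"].astype(float).max(2);a=c[0][:,0];u0,u1=a[:,0].min()+6,a[:,0].max()-6
    out=[]
    for side in(-1,1):
        P=[]
        for u in range(u0,u1):
            col=a[a[:,0]==u][:,1]
            if len(col): P.append([u,col.max() if side<0 else col.min()])
        w=J(ray(f,P,.015 if side<0 else .039));k=np.ones(len(w),bool)
        for _ in range(3):
            q=np.polyfit(w[k,1],w[k,0],1);r=w[:,0]-np.polyval(q,w[:,1]);k=abs(r)<2
        out.append((round(-q[0],4),np.polyval(q,w[:,1].mean()).round(1),k.sum()))
    print("sled yaw/x left,right edges",out,"y-range",J(ray(f,a,.039))[:,1].min().round(1),J(ray(f,a,.039))[:,1].max().round(1),cv2.contourArea(c[0]))
E
python3 -c "from h import *;rep();sled()"
```

```text
t 10.15 jig [ -35.6 -246.3] z 0.0511 yaw-th -0.023 Fside -4.48 Ffeed -2.7 Fz -1.09 M [-0.858  1.176  0.483] notch rear [ -36.7 -161.2]
sled yaw/x left,right edges [(np.float64(-0.1671), np.float64(-39.7), np.int64(21)), (np.float64(-0.2187), np.float64(14.7), np.int64(7))] y-range -205.4 -72.0 964.5
```

```bash
cat >> h.py <<'E'
def edges(n=None):
    f=grab("top",n);V=f["pixels"].astype(float).max(2)
    def fit(cols,y0,half,sign,z,nm):
        P=[]
        for u in cols:
            y=int(round(y0(u)));s=cv2.GaussianBlur(V[y-half-2:y+half+3,u].reshape(-1,1),(1,5),0).ravel();d=sign*np.diff(s);k=np.clip(d.argmax(),1,len(d)-2)
            den=d[k-1]-2*d[k]+d[k+1];P.append([u,y-half-2+k+.5+(.5*(d[k-1]-d[k+1])/den if den else 0)])
        w=J(ray(f,P,z));k=np.ones(len(w),bool)
        for _ in range(4):
            a=np.polyfit(w[k,1],w[k,0],1);r=w[:,0]-np.polyval(a,w[:,1]);k=abs(r)<1.5
        print(nm,"yaw",(-a[0]).round(4),"x@150,mid",np.polyval(a,150).round(1),np.polyval(a,w[:,1].mean()).round(1),"n",k.sum(),len(k));return a
    h=cv2.cvtColor(f["pixels"],cv2.COLOR_RGB2HSV);m=cv2.inRange(h,(3,95,50),(16,255,180));k=np.zeros_like(m);k[190:256,190:345]=255
    m=cv2.morphologyEx(m&k,cv2.MORPH_CLOSE,np.ones((5,5)));c=max(cv2.findContours(m,0,1)[0],key=cv2.contourArea)[:,0]
    w=J(ray(f,c,.039));print("sled mask",rect(w/1000),"y",w[:,1].min().round(1),w[:,1].max().round(1))
    u0,u1=c[:,0].min(),c[:,0].max()
    L=lambda u:225+(u-202.5)*(199.5-225)/(337-202.5)
    fit([u for u in range(206,330) if not u0-4<u<u1+4],L,4,-1,.041,"rail")
    # sled front half lower edge (bed level): dark->bright, ahead of nib
    lo=lambda u:c[c[:,0]==u][:,1].max() if (c[:,0]==u).any() else 230
    fit(range(u0+4,u0+22),lo,3,1,.015,"sled left/bottom")
E
python3 -c "from h import *;rep();edges('t6')"
```

```text
t 10.2 jig [ -35.5 -245.9] z 0.0511 yaw-th -0.0227 Fside -4.27 Ffeed -1.55 Fz -1.28 M [-0.82   1.175  0.525] notch rear [ -36.6 -160.8]
sled mask (array([ -14.4, -118.3]), array([91.1, 71.5]), 88.87) y -163.7 -72.5
rail yaw -0.0207 x@150,mid 29.8 27.5 n 82 82
sled left/bottom yaw -0.0101 x@150,mid -36.4 -38.9 n 18 18
```

Both are confirmed: rail yaw -0.0207 (unmoved) and sled yaw -0.020, square on the fence with its front at y ≈ -72, before the line at -25. Next I feed.

>>> jog_arm(
  motion=[
    [0.08,0,0,0,0],
    [0.08,0,0,0,0],
    [0.08,0,0,0,0],
    [0.08,0,0,0,0],
    [0.08,0,0,0,0],
    [0.08,0,0,0,0],
    [0.08,0,0,0,0],
    [0.08,0,0,0,0],
    [0.08,0,0,0,0],
    [0.08,0,0,0,0],
  ],
)

```text
clock: 11.25
position: [0.5978, -0.1686, 0.0512]
tool_rot: [-3.141, 0.0, 1.763]
force: [-3.9, -4.0, -0.8]
grip_width: 0.01
finger_force: 121.4
```

```bash
python3 -c "from h import *;rep();edges()"
```

```text
t 11.25 jig [ -35.  -222.4] z 0.0512 yaw-th -0.023 Fside -4.63 Ffeed -3.18 Fz -0.81 M [-0.882  1.165  0.486] notch rear [ -36.  -137.3]
sled mask (array([-13.3, -95.4]), array([89.9, 69.1]), 88.47) y -140.1 -50.5
rail yaw -0.02 x@150,mid 29.8 27.4 n 79 79
sled left/bottom yaw -0.033 x@150,mid -31.3 -38.7 n 18 18
```

>>> jog_arm(
  motion=[
    [0.09,0,0,0,0],
    [0.09,0,0,0,0],
    [0.09,0,0,0,0],
    [0.09,0,0,0,0],
    [0.09,0,0,0,0],
    [0.09,0,0,0,0],
    [0.09,0,0,0,0],
    [0.09,0,0,0,0],
    [0.09,0,0,0,0],
    [0.09,0,0,0,0],
    [0.09,0,0,0,0],
    [0.09,0,0,0,0],
  ],
)

```text
clock: 12.5
position: [0.5916, -0.1368, 0.0511]
tool_rot: [-3.141, -0.0, 1.763]
force: [-4.1, -2.8, 0.0]
grip_width: 0.01
finger_force: 121.4
```

```bash
python3 -c "from h import *;rep();edges()"
```

```text
t 12.5 jig [ -34.3 -189.9] z 0.0511 yaw-th -0.0231 Fside -4.57 Ffeed -1.95 Fz 0.02 M [-0.947  1.291  0.557] notch rear [ -35.3 -104.9]
sled mask (array([-13.1, -63.6]), array([91.2, 71.2]), 88.82) y -109.0 -17.8
rail yaw -0.0211 x@150,mid 29.9 27.0 n 72 79
sled left/bottom yaw -0.0578 x@150,mid -26.6 -37.5 n 18 18
```

Steady: side 4.6 N, square, rail unmoved. I keep going.

>>> jog_arm(
  motion=[
    [0.1,0,0,0,0],
    [0.1,0,0,0,0],
    [0.1,0,0,0,0],
    [0.1,0,0,0,0],
    [0.1,0,0,0,0],
    [0.1,0,0,0,0],
    [0.1,0,0,0,0],
    [0.1,0,0,0,0],
    [0.1,0,0,0,0],
    [0.1,0,0,0,0],
    [0.1,0,0,0,0],
    [0.1,0,0,0,0],
  ],
)

```text
clock: 13.75
position: [0.5847, -0.1015, 0.0511]
tool_rot: [-3.141, -0.0, 1.763]
force: [-3.7, -4.2, -0.2]
grip_width: 0.01
finger_force: 121.4
```

```bash
python3 -c "from h import *;rep();edges()"
```

```text
t 13.75 jig [ -33.5 -154. ] z 0.0511 yaw-th -0.0231 Fside -4.47 Ffeed -3.39 Fz -0.18 M [-0.912  1.22   0.589] notch rear [-34.5 -68.9]
sled mask (array([-12.6, -26.7]), array([89.5, 70.5]), 88.47) y -70.9 18.4
rail yaw -0.0222 x@150,mid 29.9 26.4 n 56 79
sled left/bottom yaw -0.0372 x@150,mid -31.4 -37.0 n 17 18
```

>>> jog_arm(
  motion=[
    [0.11,0,0,0,0],
    [0.11,0,0,0,0],
    [0.11,0,0,0,0],
    [0.11,0,0,0,0],
    [0.11,0,0,0,0],
    [0.11,0,0,0,0],
    [0.11,0,0,0,0],
    [0.11,0,0,0,0],
    [0.11,0,0,0,0],
    [0.11,0,0,0,0],
    [0.11,0,0,0,0],
    [0.11,0,0,0,0],
  ],
)

```text
clock: 15.0
position: [0.5771, -0.0625, 0.0511]
tool_rot: [-3.141, -0.0, 1.763]
force: [-4.3, -3.1, -0.9]
grip_width: 0.01
finger_force: 121.4
```

```bash
python3 -c "from h import *;rep();edges()"
```

```text
t 15.0 jig [ -32.6 -114.3] z 0.0511 yaw-th -0.0231 Fside -4.79 Ffeed -2.18 Fz -0.9 M [-0.895  1.32   0.566] notch rear [-33.7 -29.3]
sled mask (array([-11.2,  13.1]), array([89.2, 69.6]), 88.47) y -31.2 57.4
rail yaw -0.0309 x@150,mid 30.3 24.7 n 38 80
sled left/bottom yaw -0.0349 x@150,mid -32.4 -36.3 n 18 18
```

>>> jog_arm(
  motion=[
    [0.11,-0.003,0,0,0],
    [0.11,-0.003,0,0,0],
    [0.11,-0.003,0,0,0],
    [0.11,-0.003,0,0,0],
    [0.11,0,0,0,0],
    [0.11,0,0,0,0],
    [0.11,0,0,0,0],
    [0.11,0,0,0,0],
    [0.11,0,0,0,0],
    [0.11,0,0,0,0],
    [0.11,0,0,0,0],
    [0.11,0,0,0,0],
  ],
)

```text
clock: 16.25
position: [0.5692, -0.0237, 0.0511]
tool_rot: [-3.141, -0.0, 1.763]
force: [-4.5, -3.2, -1.3]
grip_width: 0.0103
finger_force: 121.3
```

```bash
python3 -c "from h import *;rep();edges()"
```

```text
t 16.25 jig [-32.  -74.7] z 0.0511 yaw-th -0.023 Fside -5.02 Ffeed -2.28 Fz -1.26 M [-0.923  1.169  0.484] notch rear [-33.   10.4]
sled mask (array([-7.5, 52.2]), array([90.5, 63.8]), 88.87) y 7.5 97.8
rail yaw -0.0279 x@150,mid 30.1 24.5 n 22 79
sled left/bottom yaw -0.039 x@150,mid -32.7 -35.5 n 18 18
```

>>> jog_arm(
  motion=[
    [0.11,-0.004,0,0,0],
    [0.11,-0.004,0,0,0],
    [0.11,-0.004,0,0,0],
    [0.11,0,0,0,0],
    [0.11,0,0,0,0],
    [0.11,0,0,0,0],
    [0.11,0,0,0,0],
    [0.11,0,0,0,0],
    [0.11,0,0,0,0],
    [0.11,0,0,0,0],
    [0.11,0,0,0,0],
    [0.11,0,0,0,0],
  ],
)

```text
clock: 17.5
position: [0.5614, 0.0153, 0.0512]
tool_rot: [-3.141, -0.0, 1.763]
force: [-4.5, -2.5, -1.4]
grip_width: 0.0102
finger_force: 121.4
```

```bash
python3 -c "from h import *;rep();edges()"
```

```text
t 17.5 jig [-31.3 -34.9] z 0.0512 yaw-th -0.023 Fside -4.92 Ffeed -1.64 Fz -1.4 M [-0.878  1.109  0.529] notch rear [-32.4  50.1]
sled mask (array([-10.3,  92.2]), array([90.3, 70.6]), 88.47) y 47.6 136.6
rail yaw 0.0171 x@150,mid 18.0 21.8 n 23 79
sled left/bottom yaw -0.0522 x@150,mid -32.9 -34.6 n 18 18
```

>>> jog_arm(
  motion=[
    [0.09,0,0,0,0],
    [0.09,0,0,0,0],
    [0.08,0,0,0,0],
    [0.07,0,0,0,0],
    [0.06,0,0,0,0],
    [0.05,0,0,0,0],
    [0.05,0,0,0,0],
  ],
)

```text
clock: 18.25
position: [0.5586, 0.0295, 0.0512]
tool_rot: [-3.141, 0.0, 1.763]
force: [-4.6, -3.6, 0.2]
grip_width: 0.01
finger_force: 121.4
```

```bash
python3 -c "from h import *;rep()"
```

```text
t 18.25 jig [-31.  -20.5] z 0.0512 yaw-th -0.023 Fside -5.22 Ffeed -2.64 Fz 0.17 M [-1.016  1.182  0.523] notch rear [-32.   64.6]
```

>>> jog_arm(
  motion=[
    [0.04,0,0,0,0],
    [0.04,0,0,0,0],
  ],
)

```text
clock: 18.45
position: [0.5581, 0.0318, 0.0512]
tool_rot: [-3.141, 0.0, 1.763]
force: [-4.4, -3.4, -0.1]
grip_width: 0.0104
finger_force: 121.4
```

```bash
python3 -c "from h import *;rep()"
```

```text
t 18.45 jig [-30.9 -18.1] z 0.0512 yaw-th -0.0231 Fside -4.96 Ffeed -2.54 Fz -0.05 M [-0.969  1.18   0.545] notch rear [-32.   66.9]
```

>>> jog_arm(
  motion=[
    [0.03,0,0,0,0],
    [0.03,0,0,0,0],
    [0,0,0,0,0],
  ],
)

```text
clock: 18.75
position: [0.5577, 0.0337, 0.0512]
tool_rot: [-3.141, -0.0, 1.763]
force: [-3.2, -2.0, -1.7]
grip_width: 0.0101
finger_force: 121.4
```

```bash
python3 -c "from h import *;rep()"
```

```text
t 18.75 jig [-30.9 -16.2] z 0.0512 yaw-th -0.0229 Fside -3.57 Ffeed -1.39 Fz -1.73 M [-0.83   1.177  0.496] notch rear [-32.   68.9]
```

>>> jog_arm(
  motion=[
    [0.03,0,0,0,0],
    [0.03,0,0,0,0],
    [0.02,0,0,0,0],
  ],
)

```text
clock: 19.05
position: [0.5573, 0.0359, 0.0512]
tool_rot: [-3.141, 0.0, 1.763]
force: [-3.5, -5.0, 0.9]
grip_width: 0.0099
finger_force: 121.5
```

```bash
python3 -c "from h import *;rep()"
```

```text
t 19.05 jig [-30.9 -14. ] z 0.0512 yaw-th -0.0231 Fside -4.4 Ffeed -4.28 Fz 0.85 M [-1.518  1.06   0.544] notch rear [-31.9  71.1]
```

>>> jog_arm(
  motion=[
    [0.02,0,0,0,0],
    [0.015,0,0,0,0],
    [0,0,0,0,0],
  ],
)

```text
clock: 19.35
position: [0.5573, 0.0361, 0.0513]
tool_rot: [-3.141, 0.001, 1.763]
force: [-2.9, -6.9, 1.5]
grip_width: 0.0098
finger_force: 121.7
```

```bash
python3 -c "from h import *;rep();edges('t7')"
```

```text
t 19.35 jig [-30.8 -13.7] z 0.0513 yaw-th -0.0235 Fside -4.12 Ffeed -6.19 Fz 1.52 M [-1.919  1.093  0.536] notch rear [-31.8  71.4]
sled mask (array([ -9.1, 118.3]), array([87.2, 69.4]), 85.29) y 76.6 161.1
rail yaw 0.0841 x@150,mid 9.9 27.5 n 7 90
sled left/bottom yaw -0.0062 x@150,mid -34.4 -34.4 n 16 18
```

The sled is home: the advance stalled and feed force rose to 6 N. I ease the feed, then release the side press, then back away.

>>> jog_arm(
  motion=[
    [-0.03,0,0,0,0],
    [-0.02,-0.03,0,0,0],
    [0,-0.05,0,0,0],
    [0,-0.06,0,0,0],
    [0,0,0,0,0],
  ],
)

```text
clock: 19.9
position: [0.5537, 0.0349, 0.0514]
tool_rot: [3.141, -0.0, 1.763]
force: [0.4, -0.5, -0.9]
grip_width: 0.0101
finger_force: 121.2
```

```bash
python3 -c "from h import *;rep()"
```

```text
t 19.9 jig [-34.6 -14.1] z 0.0514 yaw-th -0.0233 Fside 0.32 Ffeed -0.55 Fz -0.94 M [-0.17  -0.03   0.004] notch rear [-35.6  70.9]
```

>>> jog_arm(
  motion=[
    [0,-0.12,0,0,0],
    [-0.02,-0.15,0,0,0],
    [-0.15,0,0,0,0],
    [-0.3,0,0,0,0],
    [-0.4,0,0,0,0],
    [-0.5,0,0,0,0],
    [-0.5,0,0,0,0],
    [-0.4,0,0,0,0],
    [0,0,-0.5,0,0],
    [0,0,-0.8,0,0],
    [0,0,-0.5,0,0],
    [0,0,0,0,0],
  ],
)

```text
clock: 21.1
position: [0.5597, -0.0333, 0.108]
tool_rot: [3.138, 0.001, 1.763]
force: [-1.0, 0.7, 0.2]
grip_width: 0.0104
finger_force: 121.2
```

```bash
python3 - <<'E'
from h import *
rep();edges("t8");f=grab("scene","s8")
b=cv2.resize(f["pixels"][210:370,300:500],None,fx=4,fy=3.7,interpolation=2);cv2.imwrite("pics/c7.png",b[:,:,::-1])
plan((.373,-.321,.105),1.963,11)
E
```

```text
t 21.1 jig [-43.3 -82. ] z 0.108 yaw-th -0.0227 Fside -0.81 Ffeed 0.89 Fz 0.19 M [-0.036 -0.061 -0.019] notch rear [-44.3   3. ]
sled mask (array([ -4.4, 114.9]), array([91.9, 61.5]), 89.17) y 68.9 161.1
rail yaw -0.0539 x@150,mid 33.9 22.4 n 26 88
sled left/bottom yaw -0.0082 x@150,mid -34.2 -34.3 n 16 18
[-0.75, -0.72, 0.0, -0.23]
[-0.73, -0.73, 0.0, -0.23]
[-0.72, -0.75, 0.0, -0.23]
[-0.71, -0.76, 0.0, -0.23]
[-0.69, -0.77, 0.0, -0.23]
[-0.68, -0.78, 0.0, -0.23]
[-0.66, -0.8, 0.0, -0.23]
[-0.65, -0.81, 0.0, -0.23]
[-0.64, -0.82, 0.0, -0.23]
[-0.62, -0.83, 0.0, -0.23]
[-0.61, -0.84, 0.0, -0.23]
```

View pics/c7.png

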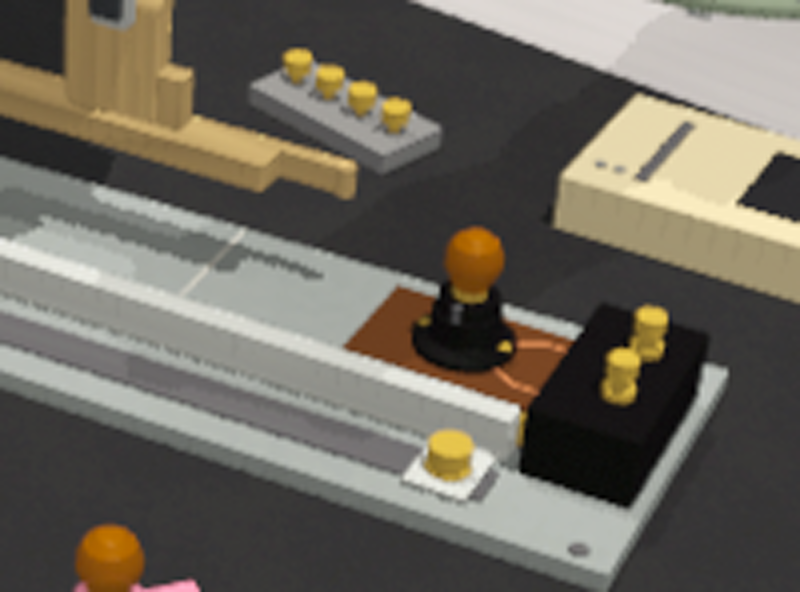

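The picture shows the sled at (450,340) tight against the black head and along the rail, with no gap. Its measured centre is y = 114.9 mm, against 115 for home. Now I lay the stick down at its original spot.

>>> jog_arm(
  motion=[
    [-0.75,-0.72,0,-0.23,0],
    [-0.73,-0.73,0,-0.23,0],
    [-0.72,-0.75,0,-0.23,0],
    [-0.71,-0.76,0,-0.23,0],
    [-0.69,-0.77,0,-0.23,0],
    [-0.68,-0.78,0,-0.23,0],
    [-0.66,-0.8,0,-0.23,0],
    [-0.65,-0.81,0,-0.23,0],
    [-0.64,-0.82,0,-0.23,0],
    [-0.62,-0.83,0,-0.23,0],
    [-0.61,-0.84,0,-0.23,0],
    [0,0,0,0,0],
  ],
)

```text
clock: 22.4
position: [0.3701, -0.3243, 0.1044]
tool_rot: [-3.14, -0.001, 1.961]
force: [0.2, 1.5, -1.0]
grip_width: 0.0105
finger_force: 121.2
```

>>> jog_arm(
  motion=[
    [0,0,0.3,0,0],
    [0,0,0.6,0,0],
    [0,0,0.6,0,0],
    [0,0,0.4,0,0],
    [0,0,0.15,0,0],
    [0,0,0.1,0,0],
    [0,0,0,0,0],
    [0,0,0,0,0],
  ],
)

```text
clock: 23.2
position: [0.3733, -0.3216, 0.0411]
tool_rot: [3.141, 0.001, 1.966]
force: [0.5, 0.1, -0.2]
grip_width: 0.0103
finger_force: 121.1
```

```bash
python3 -c "from h import *;rep();print(state()[1])"
```

```text
t 23.2 jig [-287.  -323.8] z 0.0411 yaw-th 0.1794 Fside 0.48 Ffeed -0.04 Fz -0.23 M [-0.027 -0.022  0.033] notch rear [-305.1 -240.7]
[ 0.37332362 -0.32156781  0.04113939]
```

Lower the last ~4 mm until it touches the mat.

>>> jog_arm(
  motion=[
    [0,0,0.05,0,0],
    [0,0,0.05,0,0],
    [0,0,0.04,0,0],
    [0,0,0,0,0],
  ],
)

```text
clock: 23.6
position: [0.3736, -0.3214, 0.037]
tool_rot: [3.141, 0.001, 1.966]
force: [-1.1, 3.3, 12.9]
grip_width: 0.0102
finger_force: 123.0
```

```bash
python3 -c "from h import *;rep()"
```

```text
t 23.6 jig [-286.7 -323.7] z 0.037 yaw-th 0.1796 Fside 0.28 Ffeed 3.48 Fz 12.87 M [ 0.63   0.324 -0.011] notch rear [-304.9 -240.6]
```

>>> jog_arm(
  motion=[
    [0,0,-0.01,0,0.25],
    [0,0,0,0,0.5],
    [0,0,0,0,1],
    [0,0,0,0,1],
    [0,0,0,0,1],
    [0,0,0,0,1],
    [0,0,-0.2,0,1],
    [0,0,-0.5,0,1],
    [0,0,-0.8,0,1],
    [0,0,-0.8,0,1],
    [0,0,-0.8,0,1],
    [0,0,-0.5,0,1],
  ],
  newtons=20,
)

```text
clock: 24.8
position: [0.3734, -0.3217, 0.1469]
tool_rot: [3.141, 0.001, 1.966]
force: [0.5, -1.0, -0.2]
grip_width: 0.0852
finger_force: 0.0
```

>>> jog_arm(
  motion=[
    [-0.6,0,-0.4,0,1],
    [-0.8,0,-0.2,0,1],
    [-0.8,0,0,0,1],
    [-0.8,0,0,0,1],
    [-0.6,0,0,0,1],
    [-0.3,0,0,0,1],
    [0,0,0,0,1],
    [0,0,0,0,1],
  ],
)

```text
clock: 25.6
position: [0.4178, -0.4286, 0.1628]
tool_rot: [-3.142, -0.001, 1.966]
force: [0.1, -0.2, 0.2]
grip_width: 0.0852
finger_force: 0.0
```

```bash
python3 - <<'E'
from h import *
s,p,y=state();print(s["clock"],p,s["grip_width"],s["force"])
f0=load("pics/scene0.npz");f=grab("scene","s9")
for n,g in(("before",f0),("now",f)):
    m,c=blobs(g,(8,60,70),(28,255,255),(250,150,345,215),20)
    for a in c[:2]:print(n,cv2.contourArea(a),a[:,0].min(0),a[:,0].max(0))
d=cv2.absdiff(f0["pixels"],f["pixels"]).max(2)
for nm,(x0,y0,x1,y1) in dict(screw=(360,218,415,258),cover=(435,232,535,295),probe=(220,312,300,355),pink=(285,345,370,420),green=(85,205,195,258)).items():print(nm,(d[y0:y1,x0:x1]>40).sum())
edges("t9")
E
```

```text
25.6 [ 0.41783026 -0.42861135  0.16284507] 0.08523677577107219 [ 0.09081747 -0.2104046   0.24404661]
before 1397.0 [257 163] [338 206]
now 1390.5 [257 163] [338 206]
screw 0
cover 0
probe 0
pink 0
green 0
sled mask (array([ -3.2, 115.9]), array([93.5, 63.5]), 88.73) y 68.9 162.2
rail yaw -0.0208 x@150,mid 29.4 25.0 n 88 88
sled left/bottom yaw 0.072 x@150,mid -35.7 -35.3 n 11 18
```

The stick lies flat where it started, the bystanders have not moved, the sled is home, and the rail is unmoved.

```bash
python3 -c "from workcell import bot;print(bot.job_done())"
```

```text
the job is handed in; nothing more can be done
None
```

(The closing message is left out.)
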